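# Put the pour-over coffee set together on its saucer

## Task

Build up the coffee filter on the saucer, one piece at a time: first stand the small handleless cup in the middle of the saucer, then set the white dripper squarely on the cup, then seat the steel cone filter all the way down in the dripper, and last lay the lid on the filter. Everything should stand upright and centred; leave the enamel mug, the salt shaker and the spice jar standing where they are.

Things in the scene. Friction and masses are not known exactly. Their poses are not given: they have to be found in the camera images.
- saucer: White ceramic saucer, fixed to the table, round, 128 mm across the flared rim, rim 13 mm high. Flat well in the middle about 80 mm across, its surface 5 mm above the origin. Origin: centre of the underside, z up. Its place varies.
- cup: Small white ceramic cup without handle, loose, about 0.16 kg, open at the top, 70 mm high; outside diameter 61 mm near the foot to 66 mm at the rim (foot 50 mm), wall 4 mm, mouth 58 mm. Stands upright; can be gripped across the outside below the rim. Origin: centre of the underside, z up.
- dripper: White ceramic dripper, loose, 0.2 kg, 65 mm high: foot 44 mm diameter (z 0-10 mm) goes into the cup's mouth; thin brim 88 mm (z 10-15) rests on the cup's rim; above it a straight open pot, 66 mm outside (z 15-65), 56 mm inside, inner floor z 15. Stands upright; grip the pot above the brim. Seated, its origin is 60 mm above the cup's. Origin: centre of underside, z up.
- filter: Steel cone filter, loose, 0.06 kg, 72 mm high, open top: tapered part (38 mm diameter at the bottom, 48 at z 45 mm) goes into the dripper; flange 66 mm (z 45-49) rests on the dripper's rim; straight collar 54 mm outside (z 49-72), wall 3 mm, is the grip. Stands upright. Seated, its origin is 20 mm above the dripper's. Origin: centre of underside, z up.
- lid: Steel lid with black upright knob, loose, 0.07 kg: plug 38 mm diameter (z 0-6 mm) goes into the filter's collar; disc 64 mm (z 6-10) rests on the collar's top; knob 16 mm diameter (z 10-32) is the grip. Lies knob up. In place, its origin is 66 mm above the filter's. Origin: centre of underside, z up.
- mug: Bystander: white enamel mug with a handle, 85 mm diameter, 115 mm over the handle, 92 mm high, larger than the cup. Origin: on the underside, z up. Leave it.
- salt_shaker: Bystander: grey salt shaker with a rounded pale top, 44 mm diameter, 90 mm high. Origin: centre of the underside, z up. Leave it.
- spice_jar: Bystander: slim glass spice jar with a yellow-brown cap, 44 mm diameter, 106 mm high. Origin: centre of the underside, z up. Leave it.
There are look-alikes about, which are no part of the job. What is shaped like the lid but turquoise is not meant.

How it is judged:
By the outcome, as a careful person would: the job done as asked, in the order asked, and still so for the second after the job is handed in, with the robot touching nothing.
It also fails if it takes over 106 s, if anything falls off the work surface, if the arm or the gripper's body presses on something with over 40 N, if the wrist force passes 120 N, or if a joint passes its speed limit or range.

## Robot

A 6-joint arm with a two-finger parallel gripper is mounted at the origin on a cart in front of the work surface, level with it; the furniture and walls round the work are solid. World frame = base frame: x ahead of the robot, y to its left, z up, the work surface at z = 0. Lengths are in m, angles in rad, forces in N, time in s.
With the tool pointing down it reaches from about 0.3 to 0.775 m from the base axis. Payload 14.6 kg.
Tool frame: the origin (TCP) lies at the very end of the fingers, on their centre line; the grasp point (between the pads) lies 19 mm behind it; z points along the fingers, y is the line along which they close (so a half turn about z gives the same grasp; the last joint's range is limited). The gripper opens to 94 mm and grips with 3 to 60 N. Pads are 16 mm wide; open, the fingers measure 119 mm over their backs; the gripper's body (75 mm by 177 mm) begins 78 mm behind the grasp point.
Start: joints at [-1.315, 0.3, 1.521, -0, 1.321, -0.067], TCP at [0.174, -0.522, 0.205] pointing down, gripper open.
Joint ranges: [-3.03, 3.03], [-0.79, 2.21], [0.23, 2.52], [-1.04, 4.18], [0, 3.07], [-2.55, 2.55]. Speed limits (rad/s): [2.22, 2.22, 2.57, 3.14, 3.14, 3.14].

## Interface

Orientations are given as [roll, pitch, yaw] about the fixed x, y, z axes, in that order (R = Rz(yaw) Ry(pitch) Rx(roll)).
In Python, from station import status, vision, order, silhouettes gives the robot as it stands. The module is installed in compiled form; this text tells all that it offers.
- The arm moves only by the shell command python3 -m pendant 'ROWS' [FORCE]. ROWS is JSON, one flat list of numbers, 7 for each row, row after row: the shift along the tool's x, y, z in units of 500 mm (1.0 is 500 mm), then the turn, a rotation vector about the tool's x, y, z in units of 90 degrees (1.0 is 90 degrees), then the opening, from -1 (shut) to 1 (fully open). A call has 1 to 12 rows; each row is the pose to reach, as a shift and turn from the pose commanded when the call began, along the tool's axes at that moment; what a row does not reach only later rows make up. A row lasts 1/10 s, in which the tool goes at most 50 mm and 8.59 degrees, less where a joint would pass 70% of its speed; a pose out of reach is approached as far as the arm can. A call with a number of a shift or a turn outside -1 to 1 is refused whole. A call with a gripper value outside its range is refused whole. The fingers move at their own pace and stop on an object; FORCE is the grip in N (left out, the last holds). Time passes only in rows, so rows that repeat a pose let the fingers close. It gives the time, the measured TCP pose, the force, the opening and the grip force at its end, in the units of the state.
- status.get_obs(): the state, without advancing time (a new reading comes with each control period).
- vision.camera(name): name is "scene" or "side" or "wrist"; returns a dict with "pixels" (420x560x3 uint8, red, green, blue), "K" (3x3 intrinsics, pixels), "R" (3x3) and "t" (3): a world point X has camera coordinates R X + t. Camera axes: x right, y down, z forward; pixel columns grow to the right and rows downward; lengths in m; the calibration is good to about 2 mm. A picture is of the moment at which its call begins. There is no depth.
- order.hand_in(): hands the job in; it is judged then, once.
Trained networks look in a picture, given as the dict that the camera call returned (one of the last four; its "shot" number tells which), for a name from the list of things; names that differ only in an ending like _2 or _b are one class to them, and where a whole thing is asked for, a point or a joint stands for the part that bears it (a point fixed in the world has none). Each returns a list of dicts, best first, with "score" (0 to 1); they miss things now and then, are a little off and sometimes report something else, mostly with a low value. They report only what shows in the picture. A call takes as long as a camera call. They do not tell look-alikes from the thing itself.
- silhouettes(target, picture): "region" (420x560 bool, what is visible of it) and "extent" ([left, top, right, bottom] in pixels, round what is visible of it).
The state is a dict: "time_s": time; "qpos": joint angles; "joint_vel": joint speeds; "tau": joint torques, N m; "ee_pos": TCP position; "eef_rot": TCP orientation; "force": force on the tool from outside, world axes, zero at the start; "moment": the same for the moment, N m; "grip_width": finger opening in m; "grip_force": force on a finger pad.
Only numpy, scipy, OpenCV 4.12 (cv2) and the standard library are available. Lean on these libraries where they do the work, as an engineer would, in place of code of your own. Each camera call takes 0.05 s, during which the arm holds its last target. There are 200 camera calls.

## Working session

There is one attempt and no reset: what is moved stays moved. The work goes in short steps, Python scripts to look and compute and a shell command to move; the robot and the scene stay as the last step left them, time stands still between calls to the robot, and variables do not carry over. Pictures are saved under pics/ and viewed, at most 14 in all, crops included, and the job is handed in when it is done.

```bash
mkdir -p pics; ls; python3 - <<'E'
from station import status,vision
import cv2,numpy as np
print(status.get_obs())
for n in ["scene","side"]:
    p=vision.camera(n); cv2.imwrite(f"pics/{n}0.png",p["pixels"][:,:,::-1])
    print(n,p["K"].tolist(),(-p["R"].T@p["t"]).tolist(),p["R"][2])
E
```

```text
pics
{'time_s': 0.0, 'qpos': array([-1.31459734e+00,  3.00477565e-01,  1.52155324e+00, -9.84998361e-06,
        1.32070297e+00, -6.66067839e-02]), 'joint_vel': array([ 0.00135788,  0.00044822,  0.0008669 , -0.00029834, -0.00020781,
        0.00120649]), 'tau': array([ 1.82587155e-03, -5.31803691e+01, -3.52735949e+01,  7.08800275e-02,
        2.44013773e-02, -8.21089202e-05]), 'ee_pos': array([ 0.17440285, -0.52135009,  0.20489456]), 'eef_rot': array([-3.14045343e+00, -6.64303858e-05,  3.22808181e-01]), 'force': array([ 0.30092705, -0.32064321, -0.36538858]), 'moment': array([-0.00230937,  0.00713908,  0.05731687]), 'grip_force': 0.0, 'grip_width': 0.0939836277715597}
scene [[386.5371475703561, 0.0, 277.93612727440706], [0.0, 386.5371475703561, 211.7892845470429], [0.0, 0.0, 1.0]] [0.23467713938242904, 0.6431258238083005, 0.49766994785582275] [ 0.39051438 -0.75833525 -0.5219446 ]
side [[491.50415726697446, 0.0, 290.37818738386807], [0.0, 491.50415726697446, 205.2346484410674], [0.0, 0.0, 1.0]] [0.33607070287152, 0.8840240741670359, 0.5921377151978954] [ 0.20254913 -0.82619133 -0.52572022]
```

View pics/scene0.png

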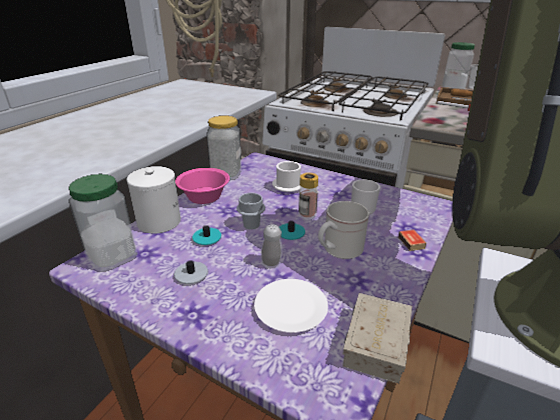

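View pics/side0.png

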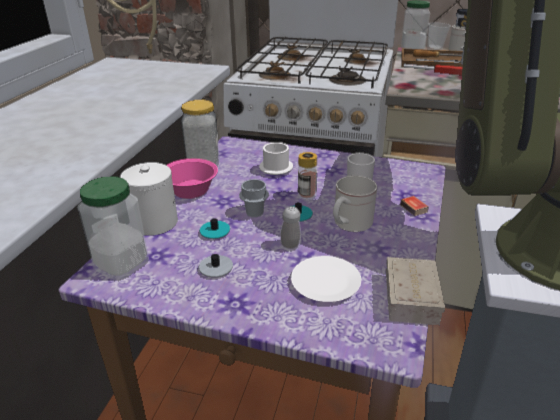

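Scene and side show the saucer (scene 291,305), grey lid (190,272), turquoise look-alike lids (207,236 and 291,231), filter (251,210), dripper (288,177), cup (365,195, partly behind the mug 345,230), salt shaker (272,245) and jar (308,195).

```bash
cat > h.py <<'E'
from station import status,vision,silhouettes
import cv2,numpy as np
from scipy.optimize import least_squares
PR=dict(saucer=[(.04,0),(.064,.013)],cup=[(.025,0),(.0305,.008),(.033,.07)],
 dripper=[(.022,0),(.022,.01),(.044,.01),(.044,.015),(.033,.015),(.033,.065)],
 filter=[(.019,0),(.024,.045),(.033,.045),(.033,.049),(.027,.049),(.027,.072)],
 lid=[(.019,0),(.032,.006),(.032,.01),(.008,.01),(.008,.032)],
 mug=[(.0425,0),(.0425,.092)],salt_shaker=[(.022,0),(.022,.075),(.01,.09)],spice_jar=[(.022,0),(.022,.106)])
A=np.linspace(0,2*np.pi,72)
def pts(n,x,y,z=0): return np.array([(x+r*np.cos(a),y+r*np.sin(a),z+h) for r,h in PR[n] for a in A])
def proj(p,X):
    c=X@p["R"].T+p["t"]; q=c@p["K"].T; return q[:,:2]/q[:,2:]
def box(p,n,x,y,z=0):
    u=proj(p,pts(n,x,y,z)); return np.r_[u.min(0),u.max(0)]
def ray(p,u,z):
    d=p["R"].T@np.linalg.solve(p["K"],[u[0],u[1],1]); c=-p["R"].T@p["t"]; return c+d*(z-c[2])/d[2]
def fit(n,obs,x0,z=0):
    "obs: list of (picture, extent)"
    f=lambda v:np.concatenate([box(p,n,v[0],v[1],z)-e for p,e in obs])
    s=least_squares(f,x0,loss="soft_l1",f_scale=1.5,diff_step=1e-4,x_scale=.01)
    return s.x,f(s.x).round(1)
E
python3 - <<'E'
from h import *
ps=[vision.camera(n) for n in ["scene","side"]]
for n in PR:
    d=[silhouettes(n,p) for p in ps]
    print(n)
    for p,l in zip(ps,d):
        for k in l[:4]:
            e=np.array(k["extent"],float); e[2:]+=1
            u=[(e[0]+e[2])/2,(e[1]+e[3])/2]
            h=PR[n][-1][1]/2
            x,r=fit(n,[(p,e)],ray(p,u,h)[:2])
            print("  ",round(k["score"],2),e,x.round(4),r)
    # joint fits of all score pairs
    for a in d[0][:4]:
      for b in d[1][:4]:
        es=[np.array(k["extent"],float)+[0,0,1,1] for k in (a,b)]
        x,r=fit(n,list(zip(ps,es)),ray(ps[0],[(es[0][0]+es[0][2])/2,(es[0][1]+es[0][3])/2],.02)[:2])
        if np.median(abs(r))<3: print("   J",x.round(4),r)
E
```

```text
saucer
   0.83 [253.5 281.7 331.  334.9] [0.4328 0.203 ] [ 1.4 -0.8 -1.4  0.8]
   0.91 [287.8 259.5 360.2 302.2] [0.4404 0.2056] [ 0.6 -2.3 -0.6  1.5]
   J [0.4369 0.2037] [-0.9 -1.2 -3.8  0.1  2.7 -2.6  1.5  1.1]
cup
   0.6 [351.2 178.3 381.4 215. ] [ 0.423 -0.189] [ 0.3  0.2 -0.3 -0.1]
   0.92 [347.2 151.1 378.2 180.4] [ 0.4226 -0.2134] [ 1.7 -3.8 -1.6  2.7]
   0.53 [262.2 145.1 296.3 175. ] [ 0.6287 -0.194 ] [ 3.8 -2.7 -3.8  2.4]
   J [ 0.4226 -0.1921] [ 0.8 -0.3  0.2 -0.7  0.5 -0.2 -2.4  6.9]
dripper
   0.65 [267.4 157.2 301.  192.8] [ 0.6523 -0.2042] [ 0.7  3.1 -0.7 -1.4]
filter
   0.81 [236.6 194.4 264.  226.5] [ 0.6386 -0.0034] [-0.8 -3.3  0.8  1.6]
   0.94 [242.6 177.9 269.3 218.9] [0.6291 0.0037] [-1.8  1.1  1.8 -1.1]
   J [0.6323 0.0038] [-0.2 -1.4  1.7  3.8 -3.2  1.   0.4 -1.3]
lid
   0.85 [191.9 225.  223.6 245.6] [0.6899 0.0948] [ 1.   0.1 -1.   0. ]
   0.81 [172.2 254.7 210.2 286.3] [0.6458 0.2085] [ 1.9  5.2 -2.  -1.8]
   0.66 [279.2 220.1 306.8 238.3] [ 0.5348 -0.0141] [-0.4 -0.9  0.4  0.7]
   0.91 [198.3 220.6 229.6 240.5] [0.691  0.1044] [ 0.1 -0.9 -0.1  0.8]
   0.6
[... 503 characters left out ...]
59.7] [ 0.4196 -0.0122] [ 1.8 -0.3 -1.5  0.4]
   0.39 [272.  156.2 301.5 192.1] [ 0.6497 -0.2119] [-1.3 -7.2  1.3  1.3]
   0.86 [332.9 174.5 378.9 236.4] [ 0.4128 -0.0044] [ 1.3  2.5 -1.2 -1.1]
   J [ 0.4164 -0.0107] [ 2.9  0.3 -0.2  1.3  0.1  0.9 -2.7 -3.1]
salt_shaker
   0.69 [258.8 222.7 283.1 271.3] [0.5268 0.1046] [ 0.7  0.9 -0.7 -0.7]
   0.93 [279.2 205.6 303.8 250.4] [0.5257 0.1014] [ 1.  -1.1 -1.   1. ]
   J [0.5263 0.1036] [ 1.2  0.7 -0.2 -0.9  0.4 -0.6 -1.5  1.6]
spice_jar
   0.67 [299.9 173.3 316.9 220.4] [ 0.5358 -0.0954] [-2.  -0.8  1.7  0.5]
   0.58 [302.6 147.9 320.6 199.7] [ 0.5291 -0.1084] [-1.   1.4  0.9 -1.2]
   J [ 0.5312 -0.1006] [ 0.6 -1.3  4.5 -0.  -2.5  2.7 -0.6  0.4]
```

```bash
cat >> h.py <<'E'
from scipy.spatial.transform import Rotation as Ro
def plan(*way):
    "waypoints (x,y,z,yaw) of TCP, tool down -> rows' first six numbers"
    o=status.get_obs(); R=Ro.from_euler("xyz",o["eef_rot"])
    print("at",o["ee_pos"].round(4),o["eef_rot"].round(4),"t",round(o["time_s"],2),"w",round(o["grip_width"],4))
    for x,y,z,w in way:
        d=R.inv().apply(np.array([x,y,z])-o["ee_pos"])/.5
        t=(R.inv()*Ro.from_euler("xyz",[np.pi,0,w])).as_rotvec()/(np.pi/2)
        print("  ",d.round(4).tolist(),t.round(4).tolist())
E
python3 -c "
from h import *
plan((.42,-.2,.25,.3228))"
```

```text
at [ 0.1745 -0.5216  0.2054] [-3.1416  0.      0.3228] t 1.0 w 0.0938
   [0.6698, -0.4541, -0.0891] [-0.0, 0.0, 0.0]
```

```bash
python3 -m pendant '[0.67,-0.454,-0.089,0,0,0,1, 0.67,-0.454,-0.089,0,0,0,1, 0.67,-0.454,-0.089,0,0,0,1, 0.67,-0.454,-0.089,0,0,0,1, 0.67,-0.454,-0.089,0,0,0,1, 0.67,-0.454,-0.089,0,0,0,1, 0.67,-0.454,-0.089,0,0,0,1, 0.67,-0.454,-0.089,0,0,0,1, 0.67,-0.454,-0.089,0,0,0,1, 0.67,-0.454,-0.089,0,0,0,1, 0.67,-0.454,-0.089,0,0,0,1, 0.67,-0.454,-0.089,0,0,0,1]' 20
python3 - <<'E'
from h import *
p=vision.camera("wrist"); cv2.imwrite("pics/w1.png",p["pixels"][:,:,::-1])
c=-p["R"].T@p["t"]; print(c,p["R"][2],p["K"][0,0])
plan()
for n in ["cup"]:
    for k in silhouettes(n,p)[:3]:
        e=np.array(k["extent"],float)+[0,0,1,1]
        print(n,round(k["score"],2),e,fit(n,[(p,e)],[.4226,-.2]))
E
```

```text
time_s: 2.2
ee_pos: [0.4194, -0.2011, 0.2498]
eef_rot: [-3.141, 0.0, 0.321]
force: [-0.3, 0.3, -0.5]
grip_width: 0.0937
grip_force: 0.0
[ 0.48396112 -0.17973909  0.42907641] [-0.22444016 -0.07471478 -0.97161943] 363.9712011561666
at [ 0.4195 -0.2011  0.2498] [-3.1415e+00  2.0000e-04  3.2080e-01] t 2.25 w 0.0943
cup 0.56 [236.3 143.9 298.6 214.1] (array([ 0.42182333, -0.18905014]), array([-1.9,  1.5,  1.9, -1.2]))
```

View pics/w1.png

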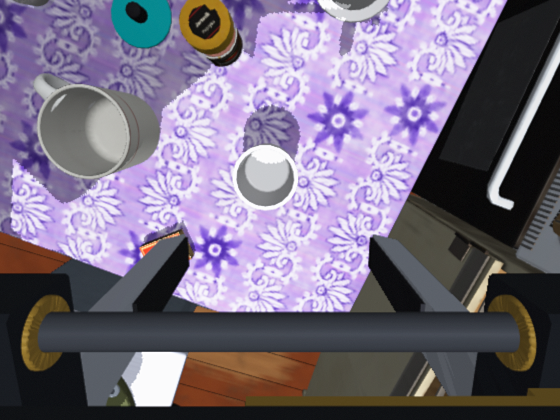

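Wrist picture: cup rim ring centred near (267,177), mug left at (90,135), nothing near the fingers' sites.

```bash
python3 - <<'E'
from h import *
p=vision.camera("wrist"); print(ray(p,[267.5,177],.07))
g=cv2.cvtColor(p["pixels"],cv2.COLOR_RGB2HSV); m=((g[...,1]<25)&(g[...,2]>200)).astype(np.uint8)
m[:130]=0;m[225:]=0;m[:,:225]=0;m[:,310:]=0
c=max(cv2.findContours(m,0,1)[0],key=cv2.contourArea); el=cv2.fitEllipse(cv2.convexHull(c)); print(el,ray(p,el[0],.07))
plan((.422,-.189,.1,.32),(.422,-.189,.026,.32))
E
```

```text
[ 0.42576691 -0.18773355  0.07      ]
((266.20611572265625, 168.85972595214844), (91.09493255615234, 114.98368072509766), 17.957677841186523) [ 0.43311215 -0.18400281  0.07      ]
at [ 0.4197 -0.2009  0.2499] [-3.1415e+00  1.0000e-04  3.2120e-01] t 2.35 w 0.094
   [0.012, -0.021, 0.2998] [-0.0001, 0.0001, 0.0007]
   [0.012, -0.021, 0.4478] [-0.0001, 0.0001, 0.0007]
```

```bash
python3 -m pendant '[0.015,-0.022,0.16,0,0,0,1, 0.015,-0.022,0.16,0,0,0,1, 0.015,-0.022,0.16,0,0,0,1, 0.015,-0.022,0.16,0,0,0,1]' 20
python3 - <<'E'
from h import *
p=vision.camera("wrist"); cv2.imwrite("pics/w2.png",p["pixels"][:,:,::-1])
for k in silhouettes("cup",p)[:3]:
        e=np.array(k["extent"],float)+[0,0,1,1]
        print(round(k["score"],2),e,fit("cup",[(p,e)],[.4226,-.19]))
plan((.422,-.189,.026,.32))
E
```

```text
time_s: 2.75
ee_pos: [0.4239, -0.1878, 0.171]
eef_rot: [3.141, -0.0, 0.322]
force: [0.0, 0.6, 0.2]
grip_width: 0.0942
grip_force: 0.0
0.69 [236.6 161.6 319.6 244.9] (array([ 0.42269804, -0.18816695]), array([-0.1, -1.8,  0.1,  1.5]))
at [ 0.4245 -0.188   0.1719] [ 3.1395e+00 -1.9000e-03  3.2230e-01] t 2.85 w 0.094
   [-0.0058, -0.0003, 0.2917] [0.0013, -0.0012, 0.0015]
```

View pics/w2.png

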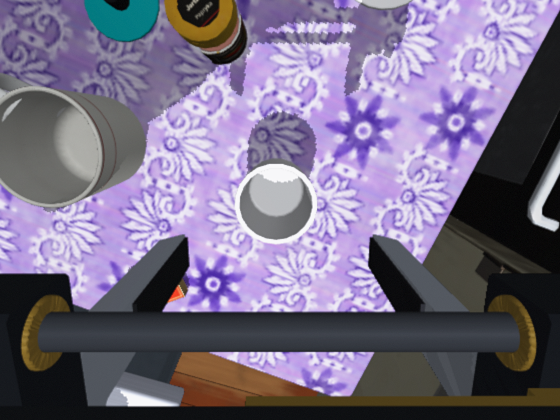

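Picture: cup rim centred at about (276,203), centred between the fingers.

```bash
python3 -m pendant '[-0.003,0,0.15,0,0,0,1, -0.003,0,0.25,0,0,0,1, -0.003,0,0.29,0,0,0,1, -0.003,0,0.29,0,0,0,1, -0.003,0,0.29,0,0,0,-1, -0.003,0,0.29,0,0,0,-1, -0.003,0,0.29,0,0,0,-1, -0.003,0,0.29,0,0,0,-1, -0.003,0,0.29,0,0,0,-1, -0.003,0,0.29,0,0,0,-1, -0.003,0,0.29,0,0,0,-1]' 20
python3 -c "
from h import *
plan((.423,-.188,.25,.32))"
```

```text
time_s: 3.95
ee_pos: [0.4231, -0.1879, 0.0263]
eef_rot: [3.14, -0.002, 0.323]
force: [-1.7, 4.2, 11.3]
grip_width: 0.0647
grip_force: 19.8
at [ 0.4231 -0.1879  0.0263] [ 3.1403e+00 -1.7000e-03  3.2290e-01] t 3.95 w 0.0647
   [0.0004, 0.0008, -0.4473] [0.0008, -0.0011, 0.0018]
```

```bash
python3 -m pendant '[0,0,-0.1,0,0,0,-1, 0,0,-0.2,0,0,0,-1, 0,0,-0.3,0,0,0,-1, 0,0,-0.4,0,0,0,-1, 0,0,-0.45,0,0,0,-1, 0,0,-0.45,0,0,0,-1]' 20
python3 -c "
from h import *
plan((.337,.171,.25,.32))"
```

```text
time_s: 4.55
ee_pos: [0.4233, -0.1882, 0.2539]
eef_rot: [3.137, -0.005, 0.323]
force: [-0.7, -0.2, -2.4]
grip_width: 0.0649
grip_force: 19.8
at [ 0.4233 -0.1882  0.2539] [ 3.1366 -0.0047  0.3229] t 4.55 w 0.0649
   [0.0643, -0.736, 0.0044] [0.0032, -0.003, 0.0018]
```

```bash
python3 -m pendant '[0.064,-0.736,0.004,0.003,-0.003,0.002,-1, 0.064,-0.736,0.004,0.003,-0.003,0.002,-1, 0.064,-0.736,0.004,0.003,-0.003,0.002,-1, 0.064,-0.736,0.004,0.003,-0.003,0.002,-1, 0.064,-0.736,0.004,0.003,-0.003,0.002,-1, 0.064,-0.736,0.004,0.003,-0.003,0.002,-1, 0.064,-0.736,0.004,0.003,-0.003,0.002,-1, 0.064,-0.736,0.004,0.003,-0.003,0.002,-1, 0.064,-0.736,0.004,0.003,-0.003,0.002,-1, 0.064,-0.736,0.004,0.003,-0.003,0.002,-1, 0.064,-0.736,0.004,0.003,-0.003,0.002,-1, 0.064,-0.736,0.004,0.003,-0.003,0.002,-1]' 20
python3 - <<'E'
from h import *
p=vision.camera("wrist"); cv2.imwrite("pics/w3.png",p["pixels"][:,:,::-1])
for k in silhouettes("saucer",p)[:3]:
        e=np.array(k["extent"],float)+[0,0,1,1]
        print(round(k["score"],2),e,fit("saucer",[(p,e)],[.437,.204]))
for k in silhouettes("lid",p)[:3]:
        e=np.array(k["extent"],float)+[0,0,1,1]
        print(round(k["score"],2),e,fit("lid",[(p,e)],[.646,.21]))
plan((.437,.204,.25,.32))
E
```

```text
time_s: 5.75
ee_pos: [0.3362, 0.1706, 0.2477]
eef_rot: [-3.137, 0.005, 0.318]
force: [0.5, -0.8, -1.8]
grip_width: 0.0648
grip_force: 19.8
0.73 [224.8  14.2 343.3 142.4] (array([0.43786384, 0.19853621]), array([-0.1,  1.3,  0.1, -1.8]))
0.96 [468.   17.6 529.2  86.6] (array([ 0.53674261, -0.01043272]), array([-0.8,  1.9,  0.8, -2.4]))
at [0.3362 0.1709 0.2479] [-3.1369  0.0047  0.3185] t 5.9 w 0.0649
   [0.2122, 0.0003, -0.0052] [-0.003, 0.003, -0.001]
```

View pics/w3.png

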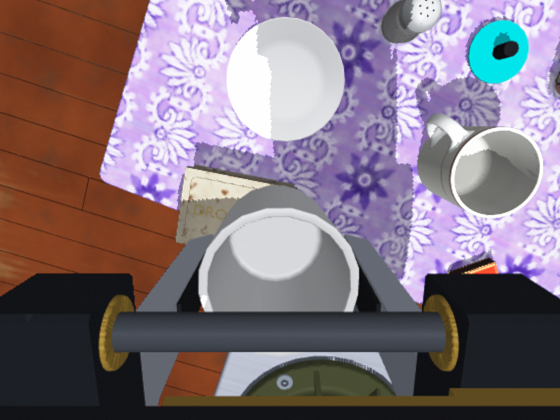

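Picture: saucer circle spans cols 226–345, rows 16–141 (centre 285,78); cup in hand, rim cols 198–358.

```bash
python3 - <<'E'
from h import *
for n in ["wrist","scene","side"]:
    p=vision.camera(n); k=silhouettes("saucer",p)[0]
    c=max(cv2.findContours(k["region"].astype(np.uint8),0,1)[0],key=cv2.contourArea)
    el=cv2.fitEllipse(c); print(n,el,ray(p,el[0],.011))
    if n=="wrist":
        o=status.get_obs(); b=box(p,"cup",*(o["ee_pos"]-[0,0,.026])); print(b)
        print(box(p,"saucer",.438,.1985))
        for l in silhouettes("cup",p)[:2]: print(l["extent"],l["score"])
E
```

```text
wrist ((285.7866516113281, 78.54562377929688), (116.32762145996094, 122.43743896484375), 4.947140216827393) [0.44058957 0.19779399 0.011     ]
[195.73534956 187.09398042 358.65661744 360.83173762]
[225.14894378  15.59465175 343.79358896 140.64450904]
[202.6, 186.0, 358.9, 356.8] 0.73
scene ((290.06524658203125, 304.8343811035156), (52.34748840332031, 72.95600128173828), 92.1580810546875) [0.43813787 0.20026    0.011     ]
side ((325.7816162109375, 278.5301818847656), (44.84654998779297, 69.2645263671875), 93.43724060058594) [0.43768524 0.20099681 0.011     ]
```

```bash
python3 -c "
from h import *
plan((.439,.1995,.1,.32))"
```

```text
at [0.336  0.1714 0.248 ] [-3.1369  0.0046  0.3197] t 6.25 w 0.0648
   [0.2146, 0.0128, 0.2949] [-0.003, 0.003, -0.0002]
```

```bash
python3 -m pendant '[0.215,0.013,0,-0.003,0.003,0,-1, 0.215,0.013,0,-0.003,0.003,0,-1, 0.215,0.013,0.1,-0.003,0.003,0,-1, 0.215,0.013,0.2,-0.003,0.003,0,-1, 0.215,0.013,0.295,-0.003,0.003,0,-1, 0.215,0.013,0.295,-0.003,0.003,0,-1, 0.215,0.013,0.295,-0.003,0.003,0,-1, 0.215,0.013,0.295,-0.003,0.003,0,-1]' 20
python3 -c "
from h import *
plan((.439,.1995,.0315,.32))"
```

```text
time_s: 7.05
ee_pos: [0.4406, 0.2, 0.1027]
eef_rot: [-3.141, -0.004, 0.32]
force: [0.0, -0.7, -1.6]
grip_width: 0.0645
grip_force: 19.8
at [0.4406 0.2    0.1027] [-3.1415 -0.0041  0.3197] t 7.05 w 0.0645
   [-0.0039, 0.0, 0.1424] [-0.0001, -0.0026, -0.0002]
```

```bash
python3 -m pendant '[-0.001,0,0.06,0,0,0,-1, -0.001,0,0.1,0,0,0,-1, -0.001,0,0.12,0,0,0,-1, -0.001,0,0.13,0,0,0,-1, -0.001,0,0.13,0,0,0,-1, -0.001,0,0.13,0,0,0,-1, -0.001,0,0.13,0,0,0,-1]' 20
python3 -c "
from h import *
plan((.439,.1995,.0315,.32))"
```

```text
time_s: 7.75
ee_pos: [0.4392, 0.1995, 0.0359]
eef_rot: [-3.142, -0.002, 0.32]
force: [0.5, 0.1, -0.9]
grip_width: 0.0647
grip_force: 19.8
at [0.4392 0.1995 0.0359] [-3.1416e+00 -1.5000e-03  3.1970e-01] t 7.75 w 0.0647
   [-0.0005, -0.0001, 0.0087] [-0.0, -0.001, -0.0002]
```

```bash
python3 -m pendant '[0,0,0.004,0,0,0,-1, 0,0,0.007,0,0,0,-1, 0,0,0.009,0,0,0,-1, 0,0,0.01,0,0,0,-1, 0,0,0.01,0,0,0,-1, 0,0,0.01,0,0,0,-1]' 20
```

```text
time_s: 8.35
ee_pos: [0.4395, 0.1999, 0.0313]
eef_rot: [-3.141, -0.002, 0.32]
force: [-4.4, 1.8, 16.3]
grip_width: 0.0649
grip_force: 19.9
```

```bash
python3 -m pendant '[0,0,-0.002,0,0,0,-0.4, 0,0,-0.002,0,0,0,0.2, 0,0,-0.002,0,0,0,1, 0,0,-0.002,0,0,0,1, 0,0,-0.002,0,0,0,1, 0,0,-0.05,0,0,0,1, 0,0,-0.15,0,0,0,1, 0,0,-0.25,0,0,0,1, 0,0,-0.35,0,0,0,1, 0,0,-0.45,0,0,0,1, 0,0,-0.45,0,0,0,1]' 20
python3 - <<'E'
from h import *
p=vision.camera("wrist"); cv2.imwrite("pics/w4.png",p["pixels"][:,:,::-1])
k=silhouettes("cup",p)[0]; e=np.array(k["extent"],float)+[0,0,1,1]
print(e,fit("cup",[(p,e)],[.439,.2],.005))
k=silhouettes("saucer",p)[0]; e=np.array(k["extent"],float)+[0,0,1,1]
print(e,fit("saucer",[(p,e)],[.439,.2]))
plan((.59,-.225,.26,.32))
E
```

```text
time_s: 9.45
ee_pos: [0.4404, 0.2, 0.2612]
eef_rot: [-3.141, -0.01, 0.32]
force: [-0.1, -0.4, -1.3]
grip_width: 0.0938
grip_force: 0.0
[246.2 155.  309.7 221. ] (array([0.43791932, 0.19940094]), array([-0.5, -0.3,  0.5,  0.3]))
[230.5 125.7 329.9 232.5] (array([0.43831267, 0.1967458 ]), array([-4.1,  0.1,  4.2, -0.1]))
at [0.4384 0.1992 0.2538] [3.1415e+00 1.3000e-03 3.1960e-01] t 9.6 w 0.0944
   [0.0213, 0.9007, -0.0123] [0.0001, 0.0008, -0.0003]
```

View pics/w4.png

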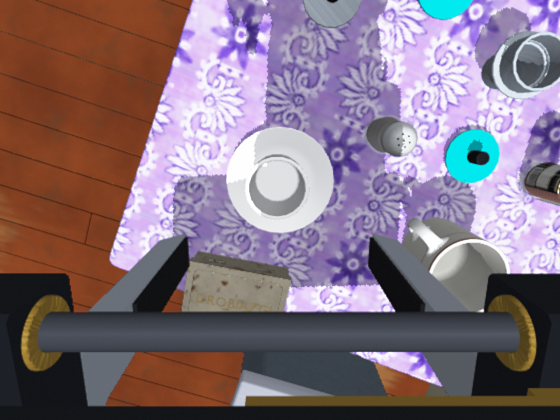

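Picture: cup ring (246–309, centre 278,188) sits centred in the saucer (227–333, centre 280,180).

```bash
python3 -m pendant '[0.02,0.9,-0.012,0,0,0,1, 0.02,0.9,-0.012,0,0,0,1, 0.02,0.9,-0.012,0,0,0,1, 0.02,0.9,-0.012,0,0,0,1, 0.02,0.9,-0.012,0,0,0,1, 0.02,0.9,-0.012,0,0,0,1, 0.02,0.9,-0.012,0,0,0,1, 0.02,0.9,-0.012,0,0,0,1, 0.02,0.9,-0.012,0,0,0,1, 0.02,0.9,-0.012,0,0,0,1, 0.02,0.9,-0.012,0,0,0,1, 0.02,0.9,-0.012,0,0,0,1]' 20
python3 - <<'E'
from h import *
s=vision.camera("scene")
print("jar",ray(s,[226,178],0),ray(s,[222,121],.2),"canister",ray(s,[155,228],0),"bowl",ray(s,[203,200],0))
p=vision.camera("wrist"); cv2.imwrite("pics/w5.png",p["pixels"][:,:,::-1])
for k in silhouettes("dripper",p)[:3]:
    e=np.array(k["extent"],float)+[0,0,1,1]
    print(round(k["score"],2),e,fit("dripper",[(p,e)],[.652,-.204]))
plan((.652,-.204,.16,.32))
E
```

```text
time_s: 10.8
ee_pos: [0.5893, -0.2237, 0.2598]
eef_rot: [-3.14, 0.001, 0.32]
force: [-0.5, 1.4, 0.2]
grip_width: 0.094
grip_force: 0.0
jar [ 0.82466222 -0.17540223  0.        ] [ 0.76692904 -0.09594059  0.2       ] canister [ 8.24424645e-01  1.15729522e-01 -5.55111512e-17] bowl [ 0.80570396 -0.04121709  0.        ]
0.82 [240.5  91.3 320.3 168.8] (array([ 0.64003235, -0.2091693 ]), array([ 1.4, -0.5, -1.4,  0.5]))
at [ 0.5896 -0.2235  0.2611] [ 3.1415e+00 -2.0000e-04  3.2110e-01] t 10.95 w 0.0939
   [0.1308, 0.0023, 0.2023] [0.0001, -0.0001, 0.0007]
```

View pics/w5.png

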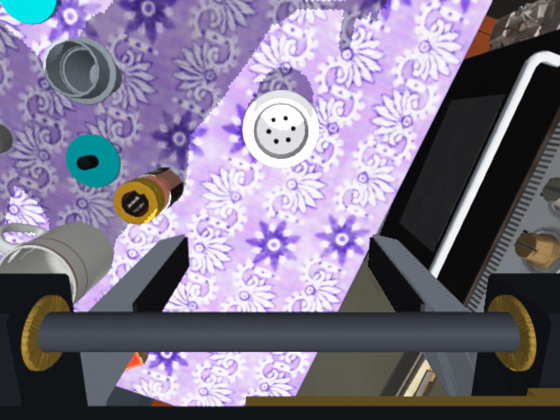

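Picture: dripper centred at about (280,129), jar left at (150,195), stove edge to the right, clear of the grasp.

```bash
python3 -m pendant '[0.107,0.006,0,0,0,0,1, 0.107,0.006,0.09,0,0,0,1, 0.107,0.006,0.17,0,0,0,1, 0.107,0.006,0.17,0,0,0,1, 0.107,0.006,0.17,0,0,0,1, 0.107,0.006,0.17,0,0,0,1]' 20
python3 - <<'E'
from h import *
s=vision.camera("side")
p=vision.camera("wrist"); cv2.imwrite("pics/w6.png",p["pixels"][:,:,::-1])
for k in silhouettes("dripper",p)[:3]:
    e=np.array(k["extent"],float)+[0,0,1,1]
    print(round(k["score"],2),e,fit("dripper",[(p,e)],[.642,-.206]))
g=cv2.cvtColor(p["pixels"],cv2.COLOR_RGB2GRAY); 
plan((.642,-.207,.026,.32))
E
```

```text
time_s: 11.55
ee_pos: [0.6421, -0.2109, 0.1792]
eef_rot: [3.139, -0.003, 0.32]
force: [0.3, -0.0, 0.9]
grip_width: 0.0939
grip_force: 0.0
0.79 [230.9 142.1 321.5 237.3] (array([ 0.64363847, -0.20899495]), array([-0.6, -0.4,  0.6,  0.4]))
at [ 0.6418 -0.211   0.1781] [ 3.1396e+00 -2.3000e-03  3.1960e-01] t 11.7 w 0.0935
   [0.0022, -0.0081, 0.3042] [0.0012, -0.0015, -0.0003]
```

View pics/w6.png

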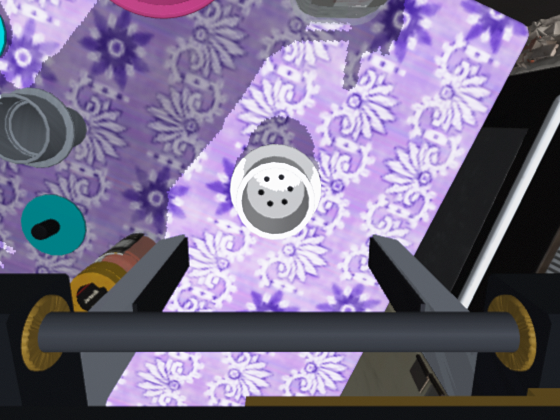

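Picture: dripper with brim, centre about (276,190), between the fingers; jar cap clear at left.

```bash
python3 -m pendant '[0.005,-0.003,0.1,0,0,0,1, 0.005,-0.003,0.2,0,0,0,1, 0.005,-0.003,0.27,0,0,0,1, 0.005,-0.003,0.3,0,0,0,1, 0.005,-0.003,0.3,0,0,0,1, 0.005,-0.003,0.3,0,0,0,-1, 0.005,-0.003,0.3,0,0,0,-1, 0.005,-0.003,0.3,0,0,0,-1, 0.005,-0.003,0.3,0,0,0,-1, 0.005,-0.003,0.3,0,0,0,-1, 0.005,-0.003,0.3,0,0,0,-1]' 20
python3 -c "
from h import *
plan()"
python3 -m pendant '[0,0,-0.03,0,0,0,-1, 0,0,-0.1,0,0,0,-1, 0,0,-0.2,0,0,0,-1, 0,0,-0.3,0,0,0,-1, 0,0,-0.4,0,0,0,-1, 0,0,-0.48,0,0,0,-1, 0,0,-0.48,0,0,0,-1, 0,0,-0.48,0,0,0,-1]' 20
python3 - <<'E'
from h import *
p=vision.camera("wrist"); cv2.imwrite("pics/w7.png",p["pixels"][:,:,::-1])
o=status.get_obs()
for k in silhouettes("dripper",p)[:2]:
    e=np.array(k["extent"],float)+[0,0,1,1]
    x,r=fit("dripper",[(p,e)],o["ee_pos"][:2],o["ee_pos"][2]-.027); print(e,x-o["ee_pos"][:2],r)
plan((.438,.199,.28,.32))
E
```

```text
time_s: 12.8
ee_pos: [0.6437, -0.2086, 0.0271]
eef_rot: [3.141, -0.001, 0.32]
force: [-1.6, 1.0, 6.5]
grip_width: 0.066
grip_force: 20.0
at [ 0.6437 -0.2086  0.0271] [ 3.1407e+00 -1.2000e-03  3.1980e-01] t 12.8 w 0.066
time_s: 13.6
ee_pos: [0.6431, -0.2086, 0.2666]
eef_rot: [3.141, -0.001, 0.32]
force: [-0.0, 0.5, -3.2]
grip_width: 0.0658
grip_force: 20.0
[200.3 167.1 356.3 312.5] [0.00989706 0.00292043] [ -1.6 -23.2   1.7  16.9]
at [ 0.6427 -0.2084  0.2642] [-3.1398e+00  2.2000e-03  3.1960e-01] t 13.7 w 0.0659
   [-0.1327, -0.9022, -0.0296] [-0.0011, 0.0014, -0.0003]
```

```bash
python3 -c "
from h import *
p=vision.camera('wrist'); o=status.get_obs()
print(box(p,'dripper',*(o['ee_pos']-[0,0,.027])))"
python3 -m pendant '[-0.133,-0.902,-0.03,-0.001,0.001,0,-1, -0.133,-0.902,-0.03,-0.001,0.001,0,-1, -0.133,-0.902,-0.03,-0.001,0.001,0,-1, -0.133,-0.902,-0.03,-0.001,0.001,0,-1, -0.133,-0.902,-0.03,-0.001,0.001,0,-1, -0.133,-0.902,-0.03,-0.001,0.001,0,-1, -0.133,-0.902,-0.03,-0.001,0.001,0,-1, -0.133,-0.902,-0.03,-0.001,0.001,0,-1, -0.133,-0.902,-0.03,-0.001,0.001,0,-1, -0.133,-0.902,-0.03,-0.001,0.001,0,-1, -0.133,-0.902,-0.03,-0.001,0.001,0,-1, -0.133,-0.902,-0.03,-0.001,0.001,0,-1]' 20
python3 -c "
from h import *
plan((.438,.1992,.13,.32))"
```

```text
[198.88609947 162.78812087 357.4959367  351.57144612]
time_s: 14.95
ee_pos: [0.4386, 0.1979, 0.2803]
eef_rot: [3.14, -0.0, 0.319]
force: [0.4, 0.5, -2.7]
grip_width: 0.0659
grip_force: 20.0
at [0.4386 0.1979 0.2803] [ 3.1397e+00 -4.0000e-04  3.1920e-01] t 14.95 w 0.0659
   [-0.0005, -0.0034, 0.3005] [0.0012, -0.0002, -0.0005]
```

```bash
python3 -m pendant '[0,-0.003,0.1,0,0,0,-1, 0,-0.003,0.2,0,0,0,-1, 0,-0.003,0.29,0,0,0,-1, 0,-0.003,0.33,0,0,0,-1, 0,-0.003,0.33,0,0,0,-1, 0,-0.003,0.33,0,0,0,-1, 0,-0.003,0.33,0,0,0,-1]' 20
python3 - <<'E'
from h import *
plan((.438,.1992,.0915,.32))
o=status.get_obs()
for n in ["scene","side"]:
    p=vision.camera(n)
    d=silhouettes("dripper",p)[0]; c=silhouettes("cup",p)
    print(n,d["extent"],box(p,"dripper",*(o["ee_pos"]-[0,0,.027])).round(1))
    for k in c[:2]: print("cup",k["score"],k["extent"],box(p,"cup",.438,.1994,.005).round(1))
    cv2.imwrite(f"pics/{n}8.png",cv2.resize(p["pixels"][180:340,210:410,::-1],(800,640)))
E
```

```text
time_s: 15.65
ee_pos: [0.4393, 0.1998, 0.1175]
eef_rot: [3.14, -0.004, 0.319]
force: [0.1, 0.2, -2.4]
grip_width: 0.0658
grip_force: 20.0
at [0.4393 0.1998 0.1175] [ 3.1401 -0.004   0.3188] t 15.65 w 0.0658
   [-0.003, 0.0002, 0.0519] [0.001, -0.0026, -0.0008]
scene [261.7, 228.5, 321.7, 282.6] [263.4 224.3 318.3 282.5]
side [302.2, 208.0, 354.8, 254.4] [301.3 200.4 352.8 253.3]
cup 0.67 [306.6, 247.1, 345.2, 289.5] [308.2 238.6 346.1 289.7]
```

```bash
python3 -m pendant '[-0.001,0,0.015,0,0,0,-1, -0.001,0,0.03,0,0,0,-1, -0.001,0,0.038,0,0,0,-1, -0.001,0,0.042,0,0,0,-1, -0.001,0,0.046,0,0,0,-1, -0.001,0,0.046,0,0,0,-1, -0.001,0,0.046,0,0,0,-1]' 20
python3 -c "
from h import *
plan((.438,.1992,.0915,.32))"
```

```text
time_s: 16.65
ee_pos: [0.4379, 0.1998, 0.093]
eef_rot: [3.14, -0.002, 0.32]
force: [-0.1, -0.7, -2.3]
grip_width: 0.0658
grip_force: 20.0
at [0.4379 0.1998 0.093 ] [ 3.140e+00 -1.800e-03  3.197e-01] t 16.65 w 0.0658
   [-0.0002, 0.0013, 0.0031] [0.001, -0.0011, -0.0002]
```

```bash
python3 -m pendant '[0,0.001,0.002,0,0,0,-1, 0,0.001,0.003,0,0,0,-1, 0,0.001,0.004,0,0,0,-1, 0,0.001,0.004,0,0,0,-1]' 20
```

```text
time_s: 17.05
ee_pos: [0.4385, 0.1995, 0.0922]
eef_rot: [3.14, -0.003, 0.32]
force: [-4.3, -1.1, 11.8]
grip_width: 0.0659
grip_force: 20.0
```

```bash
python3 -m pendant '[0,0,0,0,0,0,-0.4, 0,0,0,0,0,0,0.2, 0,0,0,0,0,0,1, 0,0,0,0,0,0,1, 0,0,0,0,0,0,1, 0,0,-0.05,0,0,0,1, 0,0,-0.15,0,0,0,1, 0,0,-0.25,0,0,0,1, 0,0,-0.37,0,0,0,1, 0,0,-0.37,0,0,0,1, 0,0,-0.37,0,0,0,1]' 20
python3 - <<'E'
from h import *
p=vision.camera("wrist"); cv2.imwrite("pics/w9.png",p["pixels"][:,:,::-1])
k=silhouettes("dripper",p)[0]; e=np.array(k["extent"],float)+[0,0,1,1]
print(e,fit("dripper",[(p,e)],[.438,.2],.065))
plan((.56,-.02,.27,.32))
E
```

```text
time_s: 18.15
ee_pos: [0.438, 0.1996, 0.2771]
eef_rot: [3.14, -0.004, 0.32]
force: [0.0, 0.1, 0.5]
grip_width: 0.0942
grip_force: 0.0
[236.4 142.2 317.8 229.6] (array([0.4373067 , 0.20025196]), array([-1.2,  0.3,  1.2, -0.2]))
at [0.4372 0.1993 0.2742] [3.1399e+00 8.0000e-04 3.1960e-01] t 18.25 w 0.0939
   [0.0953, 0.4936, 0.0091] [0.0011, 0.0005, -0.0002]
```

View pics/w9.png

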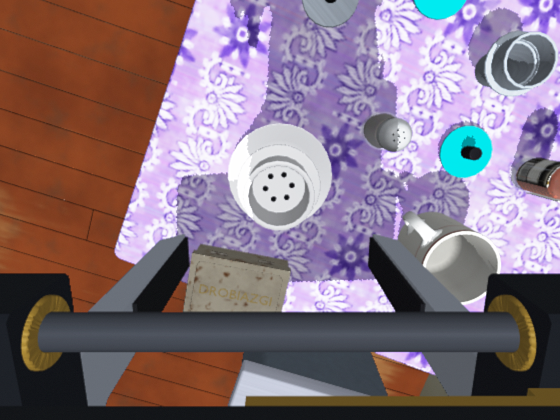

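Picture: dripper stands squarely on the cup (brim centred, ring centre ~(277,190)).

```bash
python3 -m pendant '[0.095,0.494,0.009,0,0,0,1, 0.095,0.494,0.009,0,0,0,1, 0.095,0.494,0.009,0,0,0,1, 0.095,0.494,0.009,0,0,0,1, 0.095,0.494,0.009,0,0,0,1, 0.095,0.494,0.009,0,0,0,1, 0.095,0.494,0.009,0,0,0,1, 0.095,0.494,0.009,0,0,0,1]' 20
python3 - <<'E'
from h import *
p=vision.camera("wrist")
for k in silhouettes("filter",p)[:3]:
    e=np.array(k["extent"],float)+[0,0,1,1]
    print(round(k["score"],2),e,fit("filter",[(p,e)],[.632,.004]))
plan((.634,.002,.19,.32))
E
```

```text
time_s: 19.05
ee_pos: [0.5598, -0.0192, 0.2707]
eef_rot: [3.141, 0.0, 0.32]
force: [-0.5, -0.1, 0.4]
grip_width: 0.094
grip_force: 0.0
0.95 [252.9  74.  314.3 138.2] (array([ 6.36430584e-01, -3.54960121e-05]), array([-0.3, -0. ,  0.3,  0.1]))
at [ 0.5599 -0.0189  0.2716] [ 3.1403e+00 -1.2000e-03  3.2120e-01] t 19.15 w 0.0938
   [0.1536, 0.0069, 0.1634] [0.0008, -0.0007, 0.0008]
```

```bash
python3 -m pendant '[0.156,0.01,0,0,0,0,1, 0.156,0.01,0.06,0,0,0,1, 0.156,0.01,0.16,0,0,0,1, 0.156,0.01,0.16,0,0,0,1, 0.156,0.01,0.16,0,0,0,1, 0.156,0.01,0.16,0,0,0,1]' 15
python3 - <<'E'
from h import *
p=vision.camera("wrist"); cv2.imwrite("pics/w10.png",p["pixels"][:,:,::-1])
for k in silhouettes("filter",p)[:3]:
    e=np.array(k["extent"],float)+[0,0,1,1]
    x,r=fit("filter",[(p,e)],[.635,.002]); print(round(k["score"],2),e,x,r)
    plan((*x,.0415,.32))
E
```

```text
time_s: 19.75
ee_pos: [0.6368, -0.0002, 0.1954]
eef_rot: [3.138, -0.006, 0.32]
force: [0.7, -0.1, 1.3]
grip_width: 0.0941
grip_force: 0.0
0.88 [242.5 159.5 313.5 231.6] [ 0.63567007 -0.0008661 ] [-0.6 -0.1  0.6  0.1]
at [ 6.367e-01 -4.000e-04  1.950e-01] [ 3.1385 -0.0054  0.3197] t 19.85 w 0.0935
   [-0.0039, -0.0007, 0.307] [0.002, -0.0034, -0.0002]
```

View pics/w10.png

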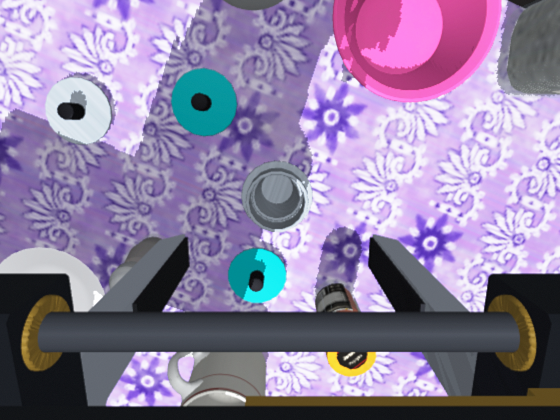

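Picture: filter centred at (277,195), turquoise lid at (257,275) and jar clear of the finger path; collar must be gripped with tips above the flange (z 0.049).

```bash
python3 -m pendant '[-0.002,0,0.1,0.001,-0.001,0,1, -0.002,0,0.18,0.001,-0.001,0,1, -0.002,0,0.24,0.001,-0.001,0,1, -0.002,0,0.27,0.001,-0.001,0,1, -0.002,0,0.27,0.001,-0.001,0,1, -0.002,0,0.27,0.001,-0.001,0,1]' 15
python3 -c "
from h import *
plan((.6357,-.0008,.0515,.32))"
```

```text
time_s: 20.45
ee_pos: [0.6364, -0.0009, 0.0591]
eef_rot: [3.141, -0.003, 0.32]
force: [-0.7, -0.5, 1.3]
grip_width: 0.0938
grip_force: 0.0
at [ 0.6364 -0.0009  0.0591] [ 3.1406e+00 -2.5000e-03  3.1960e-01] t 20.45 w 0.0938
   [-0.0013, -0.0007, 0.0153] [0.0006, -0.0016, -0.0003]
```

```bash
python3 -m pendant '[-0.001,0,0.013,0,0,0,1, -0.001,0,0.013,0,0,0,1, -0.001,0,0.013,0,0,0,-1, -0.001,0,0.013,0,0,0,-1, -0.001,0,0.013,0,0,0,-1, -0.001,0,0.013,0,0,0,-1, -0.001,0,0.013,0,0,0,-1, -0.001,0,0.013,0,0,0,-1, -0.001,0,0.013,0,0,0,-1]' 15
python3 -m pendant '[0,0,-0.03,0,0,0,-1, 0,0,-0.1,0,0,0,-1, 0,0,-0.2,0,0,0,-1, 0,0,-0.3,0,0,0,-1, 0,0,-0.4,0,0,0,-1, 0,0,-0.46,0,0,0,-1, 0,0,-0.46,0,0,0,-1, 0,0,-0.46,0,0,0,-1]' 15
python3 -c "
from h import *
plan((.4375,.1998,.28,.32))
p=vision.camera('wrist'); o=status.get_obs()
print(box(p,'filter',*(o['ee_pos']-[0,0,.0515])),[k['extent'] for k in silhouettes('filter',p)[:1]])"
```

```text
time_s: 21.35
ee_pos: [0.635, -0.001, 0.0505]
eef_rot: [-3.142, -0.0, 0.32]
force: [-0.3, 0.3, -0.1]
grip_width: 0.0548
grip_force: 15.0
time_s: 22.15
ee_pos: [0.6348, -0.001, 0.2812]
eef_rot: [3.141, -0.001, 0.32]
force: [-0.7, -0.2, -1.1]
grip_width: 0.0549
grip_force: 15.0
at [ 0.6348 -0.001   0.2812] [ 3.1413e+00 -8.0000e-04  3.1970e-01] t 22.15 w 0.0549
   [-0.2484, -0.5052, 0.0019] [0.0002, -0.0005, -0.0002]
[216.04863837 186.58973648 339.89916906 317.42035365] [[220.4, 184.8, 337.1, 311.4]]
```

```bash
python3 -m pendant '[-0.248,-0.505,0,0,0,0,-1, -0.248,-0.505,0,0,0,0,-1, -0.248,-0.505,0,0,0,0,-1, -0.248,-0.505,0,0,0,0,-1, -0.248,-0.505,0,0,0,0,-1, -0.248,-0.505,0,0,0,0,-1, -0.248,-0.505,0,0,0,0,-1, -0.248,-0.505,0,0,0,0,-1, -0.248,-0.505,0,0,0,0,-1, -0.248,-0.505,0.1,0,0,0,-1, -0.248,-0.505,0.14,0,0,0,-1, -0.248,-0.505,0.14,0,0,0,-1]' 15
python3 -c "
from h import *
plan((.4375,.2,.19,.32))"
```

```text
time_s: 23.45
ee_pos: [0.4373, 0.1985, 0.2076]
eef_rot: [3.141, 0.006, 0.318]
force: [-0.0, -0.3, -0.9]
grip_width: 0.0545
grip_force: 15.0
at [0.4373 0.1985 0.2076] [3.1413 0.0058 0.3181] t 23.45 w 0.0545
   [0.0015, -0.0028, 0.0351] [0.0002, 0.0037, -0.0012]
```

```bash
python3 -m pendant '[0.001,-0.002,0.03,0,0.002,0,-1, 0.001,-0.002,0.04,0,0.002,0,-1, 0.001,-0.002,0.04,0,0.002,0,-1, 0.001,-0.002,0.04,0,0.002,0,-1]' 15
python3 -c "
from h import *
plan((.4375,.2,.1365,.32))"
```

```text
time_s: 23.85
ee_pos: [0.4386, 0.2008, 0.1915]
eef_rot: [3.142, -0.004, 0.319]
force: [-0.7, 0.5, -1.0]
grip_width: 0.0546
grip_force: 15.0
at [0.4386 0.2008 0.1915] [ 3.1416 -0.0042  0.3193] t 23.85 w 0.0546
   [-0.003, 0.0008, 0.1099] [0.0, -0.0027, -0.0004]
```

```bash
python3 -m pendant '[-0.002,0.001,0.02,0,0,0,-1, -0.002,0.001,0.04,0,0,0,-1, -0.002,0.001,0.06,0,0,0,-1, -0.002,0.001,0.08,0,0,0,-1, -0.002,0.001,0.09,0,0,0,-1, -0.002,0.001,0.1,0,0,0,-1, -0.002,0.001,0.1,0,0,0,-1, -0.002,0.001,0.1,0,0,0,-1]' 15
python3 -c "
from h import *
plan((.4375,.2,.1355,.32))"
```

```text
time_s: 24.65
ee_pos: [0.4375, 0.2002, 0.1407]
eef_rot: [-3.142, -0.003, 0.32]
force: [0.4, 0.0, -1.4]
grip_width: 0.0548
grip_force: 15.0
at [0.4375 0.2002 0.1407] [-3.1416 -0.0034  0.3197] t 24.65 w 0.0548
   [-0.0002, 0.0003, 0.0104] [-0.0, -0.0022, -0.0002]
```

```bash
python3 -m pendant '[0,0,0.003,0,0,0,-1, 0,0,0.006,0,0,0,-1, 0,0,0.009,0,0,0,-1, 0,0,0.011,0,0,0,-1, 0,0,0.011,0,0,0,-1]' 15
```

```text
time_s: 25.15
ee_pos: [0.4378, 0.2001, 0.1356]
eef_rot: [3.141, -0.004, 0.32]
force: [-1.7, -0.9, 5.2]
grip_width: 0.0546
grip_force: 15.0
```

```bash
python3 -m pendant '[0,0,0,0,0,0,-0.4, 0,0,0,0,0,0,0.2, 0,0,0,0,0,0,1, 0,0,0,0,0,0,1, 0,0,0,0,0,0,1, 0,0,-0.05,0,0,0,1, 0,0,-0.15,0,0,0,1, 0,0,-0.25,0,0,0,1, 0,0,-0.35,0,0,0,1, 0,0,-0.35,0,0,0,1, 0,0,-0.35,0,0,0,1]' 15
python3 - <<'E'
from h import *
p=vision.camera("wrist"); cv2.imwrite("pics/w11.png",p["pixels"][:,:,::-1])
k=silhouettes("filter",p)[0]; e=np.array(k["extent"],float)+[0,0,1,1]
print(e,fit("filter",[(p,e)],[.438,.2],.085))
for k in silhouettes("lid",p)[:3]:
    e=np.array(k["extent"],float)+[0,0,1,1]; print(k["score"],e,fit("lid",[(p,e)],[.646,.21]))
plan((.57,.186,.24,.32))
E
```

```text
time_s: 26.25
ee_pos: [0.437, 0.2, 0.3105]
eef_rot: [-3.142, -0.005, 0.32]
force: [-0.2, 0.4, -1.5]
grip_width: 0.094
grip_force: 0.0
[244.7 156.1 309.6 219.8] (array([0.43650584, 0.2009013 ]), array([-0.7, -1.2,  0.7,  1.3]))
0.97 [297.3   0.  353.4  33.6] (array([0.6242873 , 0.20155696]), array([ 1.6, -4.4, -1.6, 20. ]))
0.84 [430.4 122.8 478.8 172.4] (array([ 0.53843888, -0.01009343]), array([-1.1,  0.1,  1. , -0.1]))
0.64 [402.5   0.  455.7  27.2] (array([0.66305096, 0.08123012]), array([-0.4, -3.4,  0.4, 27.3]))
at [0.4366 0.1998 0.3086] [ 3.1415e+00 -7.0000e-04  3.1960e-01] t 26.4 w 0.0943
   [0.2446, 0.11, 0.1375] [0.0001, -0.0005, -0.0003]
```

View pics/w11.png

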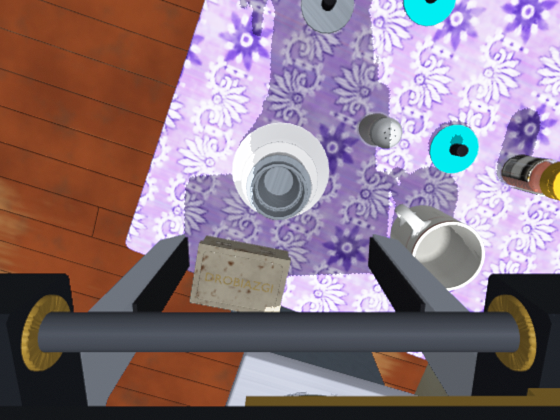

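Picture: filter sits centred in the dripper (277,190), shaker and mug untouched; grey lid at top (327,10).

```bash
python3 -m pendant '[0.245,0.11,0.05,0,0,0,1, 0.245,0.11,0.05,0,0,0,1, 0.245,0.11,0.05,0,0,0,1, 0.245,0.11,0.14,0,0,0,1, 0.245,0.11,0.14,0,0,0,1, 0.245,0.11,0.14,0,0,0,1]' 15
python3 - <<'E'
from h import *
p=vision.camera("wrist")
for k in silhouettes("lid",p)[:3]:
    e=np.array(k["extent"],float)+[0,0,1,1]; print(k["score"],e,fit("lid",[(p,e)],[.646,.21]),p["pixels"][k["region"]].mean(0))
plan((.646,.21,.13,.32))
E
```

```text
time_s: 27.0
ee_pos: [0.57, 0.1863, 0.2401]
eef_rot: [-3.141, -0.001, 0.32]
force: [0.8, 1.1, 0.9]
grip_width: 0.0941
grip_force: 0.0
0.96 [406.  228.3 451.1 274.8] (array([ 0.5415914 , -0.01262816]), array([-5.2, -2. ,  4.6,  2.9])) [  8.21377841 183.34232955 189.43252841]
0.75 [358.2 352.1 446.5 398.2] (array([ 0.37742061, -0.06184572]), array([28.6,  0.9, -9.6, -1.1])) [134.84439283 134.00696749 131.35700066]
0.7 [251.   76.1 312.3 138.8] (array([0.64516943, 0.20721348]), array([ 1.2,  0.8, -1.2, -0.9])) [131.63525046 140.24601113 150.82263451]
at [0.5707 0.1866 0.2425] [ 3.1414 -0.0054  0.3201] t 27.1 w 0.0942
   [0.1565, 0.003, 0.2259] [0.0001, -0.0034, 0.0001]
```

```bash
python3 -m pendant '[0.152,0.007,0,0,0,0,1, 0.152,0.007,0.08,0,0,0,1, 0.152,0.007,0.18,0,0,0,0.3, 0.152,0.007,0.18,0,0,0,0, 0.152,0.007,0.18,0,0,0,0, 0.152,0.007,0.18,0,0,0,0, 0.152,0.007,0.18,0,0,0,0]' 15
python3 - <<'E'
from h import *
p=vision.camera("wrist"); cv2.imwrite("pics/w12.png",p["pixels"][:,:,::-1])
for k in silhouettes("lid",p)[:3]:
    e=np.array(k["extent"],float)+[0,0,1,1]; x,r=fit("lid",[(p,e)],[.646,.21]); print(k["score"],e,x,r,p["pixels"][k["region"]].mean(0))
    g=p["pixels"].max(2); m=((g<60)&k["region"]).astype(np.uint8)
    ys,xs=np.nonzero(m); print("knob dark box",xs.min(),ys.min(),xs.max(),ys.max()) if len(xs) else 0
    u=proj(p,np.array([[*x,.032],[*x,.01]])); print("knob pred",u)
plan((.645,.207,.003,.32))
E
```

```text
time_s: 27.8
ee_pos: [0.645, 0.2072, 0.1543]
eef_rot: [3.141, -0.008, 0.32]
force: [-0.2, -0.0, -0.2]
grip_width: 0.0572
grip_force: 0.0
0.92 [378.  147.5 447.9 224.1] [0.69140741 0.09377038] [-1.2  2.8  1.2 -3.6] [ 10.53233198 205.3851833  211.57179226]
knob dark box 407 177 431 196
knob pred [[422.88679508 190.94831941]
 [413.45486633 186.3493489 ]]
0.65 [242.  156.6 312.2 230. ] [0.64592862 0.20851236] [-0.2  1.7  0.2 -2.1] [129.26375405 137.81607335 148.28883495]
knob dark box 270 187 286 206
knob pred [[277.03734111 199.225097  ]
 [277.10263604 194.11134296]]
at [0.6446 0.2071 0.1529] [ 3.1414 -0.006   0.3197] t 27.9 w 0.0493
   [-0.0011, 0.0004, 0.2997] [0.0001, -0.0038, -0.0002]
```

View pics/w12.png

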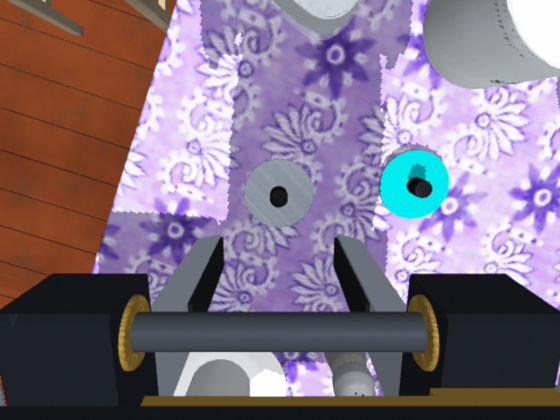

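Picture: grey lid centred (279,192), knob (278,196), between the fingers; turquoise lid off to the right (413,185).

```bash
python3 - <<'E'
from h import *
p=vision.camera("wrist"); print("jar near edge",ray(p,[320,33],0),"canister",ray(p,[450,85],0), "cam",-p["R"].T@p["t"])
plan((.6457,.2083,.0125,.32))
E
python3 -m pendant '[0.002,-0.002,0.1,0,0,0,0, 0.002,-0.002,0.18,0,0,0,0, 0.002,-0.002,0.23,0,0,0,0, 0.002,-0.002,0.25,0,0,0,0, 0.002,-0.002,0.25,0,0,0,0, 0.002,-0.002,0.25,0,0,0,0]' 15
python3 -c "
from h import *
plan((.6457,.2083,.012,.32))"
```

```text
jar near edge [0.78674326 0.21685296 0.        ] canister [0.78293852 0.09518318 0.        ] cam [0.70808673 0.22811169 0.33258629]
at [0.6445 0.207  0.1522] [ 3.1414 -0.0052  0.3197] t 27.95 w 0.0478
   [0.0016, -0.0017, 0.2795] [0.0001, -0.0033, -0.0002]
time_s: 28.55
ee_pos: [0.6461, 0.2086, 0.0275]
eef_rot: [3.141, -0.006, 0.32]
force: [0.4, 0.3, -0.2]
grip_width: 0.0468
grip_force: 0.0
at [0.6461 0.2086 0.0275] [ 3.1415 -0.0055  0.3196] t 28.55 w 0.0468
   [-0.0011, 0.0002, 0.0311] [0.0001, -0.0035, -0.0002]
```

```bash
python3 -m pendant '[-0.001,0,0.015,0,-0.002,0,0, -0.001,0,0.028,0,-0.002,0,0, -0.001,0,0.028,0,-0.002,0,0, -0.001,0,0.028,0,-0.002,0,0, -0.001,0,0.028,0,-0.002,0,-1, -0.001,0,0.028,0,-0.002,0,-1, -0.001,0,0.028,0,-0.002,0,-1, -0.001,0,0.028,0,-0.002,0,-1, -0.001,0,0.028,0,-0.002,0,-1, -0.001,0,0.028,0,-0.002,0,-1, -0.001,0,0.028,0,-0.002,0,-1]' 15
python3 -m pendant '[0,0,-0.03,0,0,0,-1, 0,0,-0.1,0,0,0,-1, 0,0,-0.2,0,0,0,-1, 0,0,-0.3,0,0,0,-1, 0,0,-0.4,0,0,0,-1, 0,0,-0.48,0,0,0,-1, 0,0,-0.48,0,0,0,-1, 0,0,-0.48,0,0,0,-1]' 15
python3 -c "
from h import *
plan((.437,.2003,.25,.32))
p=vision.camera('wrist'); o=status.get_obs()
print(box(p,'lid',*(o['ee_pos']-[0,0,.012])),[(k['extent'],k['score']) for k in silhouettes('lid',p)[:3]])"
```

```text
time_s: 29.65
ee_pos: [0.6448, 0.2082, 0.0117]
eef_rot: [3.142, -0.0, 0.32]
force: [-0.1, -0.8, 0.5]
grip_width: 0.0157
grip_force: 15.0
time_s: 30.45
ee_pos: [0.6447, 0.2082, 0.2529]
eef_rot: [3.142, -0.002, 0.32]
force: [-0.5, 0.9, -1.6]
grip_width: 0.0154
grip_force: 15.0
at [0.6447 0.2082 0.2529] [ 3.1415e+00 -1.7000e-03  3.1970e-01] t 30.45 w 0.0154
   [-0.3994, -0.1156, 0.0051] [0.0001, -0.0011, -0.0002]
[218.04360406 188.745142   338.19782374 303.7320091 ] [([354.6, 141.4, 409.3, 198.2], 0.66), ([217.3, 185.7, 338.3, 301.7], 0.61)]
```

Lid held, as predicted in the hand. Over to the stack.

```bash
python3 -m pendant '[-0.399,-0.116,0.005,0,-0.001,0,-1, -0.399,-0.116,0.005,0,-0.001,0,-1, -0.399,-0.116,0.005,0,-0.001,0,-1, -0.399,-0.116,0.005,0,-0.001,0,-1, -0.399,-0.116,0.005,0,-0.001,0,-1, -0.399,-0.116,0.005,0,-0.001,0,-1, -0.399,-0.116,0.05,0,-0.001,0,-1, -0.399,-0.116,0.1,0,-0.001,0,-1, -0.399,-0.116,0.12,0,-0.001,0,-1, -0.399,-0.116,0.12,0,-0.001,0,-1, -0.399,-0.116,0.12,0,-0.001,0,-1]' 15
python3 -c "
from h import *
plan((.4373,.2003,.163,.32))"
```

```text
time_s: 31.65
ee_pos: [0.4379, 0.2007, 0.1922]
eef_rot: [-3.142, 0.001, 0.319]
force: [0.1, -0.5, -0.1]
grip_width: 0.0155
grip_force: 15.0
at [0.4379 0.2007 0.1922] [-3.1416e+00  1.3000e-03  3.1940e-01] t 31.65 w 0.0155
   [-0.0013, 0.0003, 0.0584] [-0.0, 0.0008, -0.0004]
```

```bash
python3 -m pendant '[-0.001,0,0.015,0,0,0,-1, -0.001,0,0.03,0,0,0,-1, -0.001,0,0.04,0,0,0,-1, -0.001,0,0.048,0,0,0,-1, -0.001,0,0.052,0,0,0,-1, -0.001,0,0.052,0,0,0,-1, -0.001,0,0.052,0,0,0,-1]' 15
python3 -c "
from h import *
plan((.4373,.2003,.1625,.32))"
```

```text
time_s: 32.35
ee_pos: [0.4367, 0.2004, 0.1658]
eef_rot: [-3.142, 0.001, 0.32]
force: [0.3, -0.3, -1.6]
grip_width: 0.0156
grip_force: 15.0
at [0.4367 0.2004 0.1658] [-3.1415e+00  1.3000e-03  3.1970e-01] t 32.35 w 0.0156
   [0.001, 0.0006, 0.0066] [-0.0, 0.0009, -0.0002]
```

```bash
python3 -m pendant '[0,0,0.003,0,0,0,-1, 0,0,0.005,0,0,0,-1, 0,0,0.007,0,0,0,-1, 0,0,0.007,0,0,0,-1, 0,0,0.007,0,0,0,-1]' 15
```

```text
time_s: 32.85
ee_pos: [0.4369, 0.2005, 0.1627]
eef_rot: [-3.142, 0.001, 0.32]
force: [-0.7, -0.7, 4.3]
grip_width: 0.0154
grip_force: 15.0
```

Contact at exactly the seated height. Release and retreat.

```bash
python3 -m pendant '[0,0,0,0,0,0,-0.5, 0,0,0,0,0,0,-0.2, 0,0,0,0,0,0,0, 0,0,0,0,0,0,0, 0,0,0,0,0,0,0, 0,0,-0.05,0,0,0,0, 0,0,-0.15,0,0,0,0, 0,0,-0.25,0,0,0,0, -0.1,0,-0.3,0,0,0,0, -0.1,0,-0.3,0,0,0,0, -0.1,0,-0.3,0,0,0,0]' 15
python3 - <<'E'
from h import *
p=vision.camera("side"); a=p["pixels"][80:310,230:450,::-1]
q=vision.camera("scene"); b=q["pixels"][120:350,210:430,::-1]
cv2.imwrite("pics/end.png",cv2.resize(np.hstack([a,b]),None,fx=1.8,fy=1.8,interpolation=cv2.INTER_CUBIC))
for n,z in [("lid",.151),("filter",.085),("dripper",.065),("cup",.005)]:
    for s in (p,q): print(n,box(s,n,.437,.2003,z).round(),[np.round(k["extent"]) for k in silhouettes(n,s)[:4] if abs(k["extent"][0]-box(s,n,.437,.2003,z)[0])<25])
E
```

```text
time_s: 33.95
ee_pos: [0.3891, 0.1847, 0.3129]
eef_rot: [-3.142, -0.0, 0.32]
force: [-0.2, -1.1, -1.5]
grip_width: 0.0466
grip_force: 0.0
lid [310. 194. 349. 221.] [array([308., 197., 348., 221.]), array([294., 203., 310., 223.])]
lid [272. 219. 314. 248.] [array([271., 216., 313., 248.])]
filter [309. 202. 349. 252.] [array([310., 216., 347., 239.])]
filter [271. 226. 314. 280.] [array([270., 246., 312., 259.])]
dripper [302. 213. 353. 266.] [array([303., 230., 352., 266.])]
dripper [265. 238. 319. 296.] [array([263., 252., 321., 294.])]
cup [309. 239. 347. 290.] [array([307., 259., 347., 288.])]
cup [271. 264. 312. 318.] [array([271., 286., 311., 321.]), array([270., 220., 313., 249.])]
```

View pics/end.png

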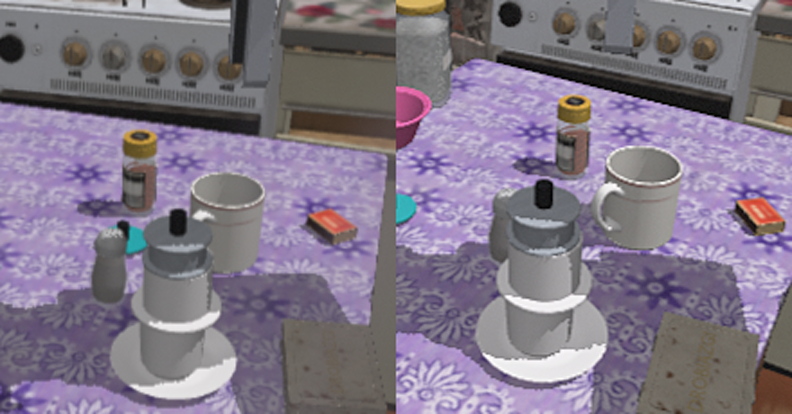

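Both views show the full stack upright and centred (knob at 178,222 / 543,194 above the saucer), and the mug, shaker and jar standing where they were.

```bash
python3 -c "
from station import order
print(order.hand_in())"
```

```text
the job is handed in; nothing more can be done
None
```

The coffee filter stack is built on the saucer in the order asked (cup, dripper, filter, lid), upright and centred to within a few millimetres; the mug, shaker and jar were not touched, and the job was handed in at about 34 s.

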